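Set the coolant needle valve to its flag and lower the guard

TASK

Set the coolant flow for the next cold test: turn the blue T-handle of the needle valve anticlockwise until the tip of the red pointer stands in line with the yellow flag on the dial (the handle is loose on its stem, so go by the pointer, not by the handle). Then lower the hinged clear guard over the valve gently onto its stop, without letting it drop, and leave it fully down with the pointer still at the flag. Leave the bottles, jar, beaker, can, carton and wrench where they are.

Things in the scene. Friction and masses are not known exactly. Their poses are not given: they have to be found in the camera images.
- module: Coolant manifold fixed to the bench: aluminium plate 270 (x) x 300 (y) x 12 mm, brass valve in the middle, hinged clear guard. Origin: centre of the underside, on the valve's upright axis; z up. White round dial 176 mm across, its face 60 mm up. White hinge posts 128 mm tall at y = +125, x = +-115 mm; rest posts 123 mm tall at y = -70, x = +-115 mm.
- handle_grip (a point): Middle of the blue T-handle, on the valve's axis, 98 mm above the bench: a level bar 120 mm long (point x), 16 mm wide (point y), 26 mm tall (85 to 111 mm above the bench), z up. Keep fingertips above 75 mm: the pointer turns below, its top at 67 mm. The handle has free play of 0.15 rad to either side on the stem; the stem and pointer follow only once it is taken up.
- pointer_tip (a point): Tip of the flat red pointer fixed to the valve stem, 78 mm from the valve's axis, 65 mm above the bench. Site x points outward along it, z up. It shows the real opening. The stem is stiff (about 0.25 N m), stays where it is left, and turns 4 rad in all, from closed (pointer along the module's -x, at the long black mark) anticlockwise from above to wide open.
- flag_mark (a point): Point on the dial at the inner end of the yellow flag (a tab on the dial's rim, 24 mm long radially, 14 mm wide, black centre line), 78 mm from the valve's axis, 63 mm above the bench. Site x points outward. The pointer's tip belongs here. The robot cannot shift the flag.
- cover (a joint): Hinge angle of the clear guard in rad: 0 fully down on its stop, 1.57 upright, 1.8 leaning back fully open. It stays where it is left above about 1.2 rad; lower down it falls shut if let go.
- cover_hinge (a point): Middle of the guard's hinge axis, 120 mm to the module's +y side of the valve's axis, 128 mm above the bench. The axis runs along the module's x. Its orientation turns with the guard and equals the module's when it is down.
- cover_grip (a point): Middle of the guard's orange round handle bar: 14 mm thick, 110 mm free between its feet, parallel to the hinge (point x), 55 mm off the guard's mid-plane (point z), 190 mm from the hinge line (towards point -y). With the guard down it is 183 mm above the bench, 70 mm to the module's -y side of the valve's axis. The guard is flat, 230 x 200 x 8 mm, free edge 205 mm from the hinge, 0.4 kg.
- beaker: Bystander: glass beaker, 68 mm across, 90 mm tall; origin centre of underside.
- jar: Bystander: amber jar, 60 mm across, 65 mm tall; origin centre of underside.
- bottle1: Bystander: yellow bottle with blue cap, 56 mm across, 150 mm tall; origin centre of underside.
- bottle2: Bystander: second yellow bottle, same as the first.
- wrench: Bystander: steel wrench lying flat, 180 mm long along its x.
- can: Bystander: steel can with green label, 70 mm across, 120 mm tall; origin centre of underside.
- carton: Bystander: cardboard carton 90 x 130 x 60 mm; origin centre of underside.

How it is judged (in metres and radians):
On the way, in this order (a step that is already met when the one before it is completed fails the run):
1. the pointer's tip is brought to the flag (within 7 mm) while the guard is still up (horizontal distance between pointer_tip and flag_mark below 0.007 m and value of joint cover above 1 rad), for 0.3 s.
2. the guard is lowered onto its stop (value of joint cover below 0.04 rad and horizontal distance between pointer_tip and flag_mark below 0.007 m), for 0.3 s.
At the end, for the whole second after the job is handed in: The pointer's tip is within 7 mm (about 5 degrees) of the flag mark, the guard is fully down (within 0.04 rad of its stop) and at rest (all of step 2 and velocity of joint cover between -0.05 and 0.05 rad/s); the robot touches nothing.
It fails at once if the guard is dropped or slammed: over the last 0.3 rad it falls faster than 1.5 rad/s (value of joint cover below 0.3 rad and velocity of joint cover below -1.5 rad/s).
It fails at once if a bottle, the jar, beaker, can, carton or wrench is moved by more than 30 mm (distance of any of beaker, jar, bottle1, bottle2, wrench, can, carton from where it was at the start of the episode above 0.03 m).
It also fails if it takes over 61 s, if anything falls off the work surface, if the arm or the gripper's body presses on something with over 40 N, if the wrist force passes 120 N, or if a joint passes its speed limit or range.

ROBOT

A 7-joint arm with a two-finger parallel gripper is mounted at the origin on the work surface. World frame = base frame: x ahead of the robot, y to its left, z up, the work surface at z = 0. Lengths are in m, angles in degrees, forces in N, time in s.
With the tool pointing down it reaches from about 0.4 to 0.875 m from the base axis. Payload 4.4 kg.
Tool frame: the origin (TCP) lies midway between the tips of the shut fingers; the grasp point (between the pads) lies bot.pinch_z behind it (bot.pinch_z is the distance from the TCP to the grasp point, in m); x points along the fingers, y is the direction in which the jaws open and shut, and the axes are right-handed (so a half turn about x gives the same grasp; the last joint's range is limited). The gripper opens to 85 mm and grips with 20 to 120 N. Pads are 22 mm wide; open, the fingers measure 114 mm over their backs; the gripper's body (76 mm by 85 mm) begins 54 mm behind the grasp point. The pads swing forward as they close: fully open they stand 13 mm farther back than shut.
Start: joints at [66.818, 36.005, 2.206, 86.941, -1.547, 57.084, -1.146], TCP at [0.216, -0.613, 0.231] pointing down, gripper open.
Joint ranges: [-175.42, 175.42], [-21.48, 121.26], [-71.46, 75.88], [10.55, 141.38], [-63.04, 243.04], [13.31, 113.54], [-168.57, 168.57]. Speed limits (degrees/s): [147.25, 147.25, 180, 180, 180, 180, 180].

INTERFACE

Orientations are given as [roll, pitch, yaw] about the fixed x, y, z axes, in that order (R = Rz(yaw) Ry(pitch) Rx(roll)).
In Python, from station import get_state, imaging, bot gives the robot as it stands.
- The arm moves only by the shell command python3 -m pendant 'ROWS' [OPENING]. ROWS is JSON, a list of rows, each a list of 6 numbers: the shift along the tool's x, y, z in mm, then the turn, a rotation vector about the tool's x, y, z in rad. A call has 1 to 5 rows; each row is the pose to reach, as a shift and turn from the pose commanded when the call began, along the tool's axes at that moment; what a row does not reach only later rows make up. A row lasts 1/10 s, in which the tool goes at most 50 mm and 8.59 degrees, less where a joint would pass 70% of its speed; a pose out of reach is approached as far as the arm can. A call with a gripper value outside its range is refused whole. OPENING is the closure in counts, from 0 (fully open) to 255 (shut), set as the call begins (- or left out, the last holds). The fingers move at their own pace and stop on an object; the grip force is fixed at half the most. Time passes only in rows, so rows that repeat a pose let the fingers close. It gives the time, the measured TCP pose, the force and the opening at its end, in the units of the state.
- get_state(): the state, without advancing time (a new reading comes with each control period).
- imaging.read_camera(name): name is "side" or "top"; returns a dict with "pixels" (400x640x3 uint8, red, green, blue), "intrinsics" (3x3 intrinsics, pixels), "pose" (4x4, takes a point from camera to world coordinates). Camera axes: x right, y up, looking along -z (the intrinsics and any distortion apply to the point x, -y, -z); pixel columns grow to the right and rows downward; lengths in m; the calibration is good to about 2 mm. A picture is of the moment at which its call begins. There is no depth.
- bot.finish_job(): hands the job in, once; it reports no verdict.
The state is a dict: "time_s": time; "joint_pos": joint angles; "qvel": joint speeds; "tau": joint torques, N m; "tcp_pos": TCP position; "ee_rot": TCP orientation; "wrist_force": force on the tool from outside, world axes, zero at the start; "wrist_torque": the same for the moment, N m; "finger_gap": opening from 0.0 (shut) to 1.0 (fully open).
Only numpy, scipy, OpenCV 4.12 (cv2) and the standard library are available. Lean on these libraries where they do the work, as an engineer would, in place of code of your own. Each camera call takes 0.05 s, during which the arm holds its last target.

## Working session

There is one attempt and no reset: what is moved stays moved. The work goes in short steps, Python scripts to look and compute and a shell command to move; the robot and the scene stay as the last step left them, time stands still between calls to the robot, and variables do not carry over. Pictures are saved under pics/ and viewed, and the job is handed in when it is done.

```bash
ls; mkdir -p pics
python3 - <<'E'
from station import get_state, imaging, bot
import cv2
print(bot.pinch_z, get_state())
for n in ("side","top"):
    c=imaging.read_camera(n); cv2.imwrite(f"pics/{n}0.png",c["pixels"][:,:,::-1]); print(n,c["intrinsics"],c["pose"], [k for k in c])
E
```

```text
pics
0.0187 {'time_s': 0.0, 'joint_pos': array([66.81859773, 36.05854682,  2.1991823 , 86.99418135, -1.54944151,
       57.08389595, -1.14517013]), 'qvel': array([-0.05862687,  0.02640919,  0.01848863,  0.08573314,  0.00926367,
       -0.06745535, -0.07029001]), 'tau': array([-1.01507270e-03, -5.63398147e+01,  1.22641660e+00, -1.93448085e+01,
        1.12274659e-02,  1.05010509e-02, -8.46321413e-08]), 'tcp_pos': array([ 0.21589641, -0.61245237,  0.23040232]), 'ee_rot': array([-91.43701781,  89.89285682, 107.97650813]), 'wrist_force': array([-0.0928418 , -0.68302215, -0.07674453]), 'wrist_torque': array([-0.04732813,  0.06059366, -0.0471381 ]), 'finger_gap': 0.9977382196237392}
side [[430.86359909   0.         319.66709355]
 [  0.         430.86359909 200.93431771]
 [  0.           0.           1.        ]] [[-0.92590181 -0.31007629  0.21577427  0.86867581]
 [ 0.37768443 -0.74809509  0.54562644  0.77313989]
 [-0.00776615  0.58669109  0.80977358  1.29342436]
 [ 0.          0.          0.          1.        ]] ['pixels', 'intrinsics', 'pose']
top [[406.37457181   0.         322.63883783]
 [  0.         406.37457181 194.58918031]
 [  0.           0.           1.        ]] [[ 1.42520962e-03  9.99432301e-01 -3.36607356e-02  5.11701273e-01]
 [-9.99991601e-01  1.29503910e-03 -3.88861821e-03 -2.96016642e-02]
 [-3.84281867e-03  3.36659950e-02  9.99425752e-01  1.52924524e+00]
 [ 0.00000000e+00  0.00000000e+00  0.00000000e+00  1.00000000e+00]] ['pixels', 'intrinsics', 'pose']
```

View pics/side0.png

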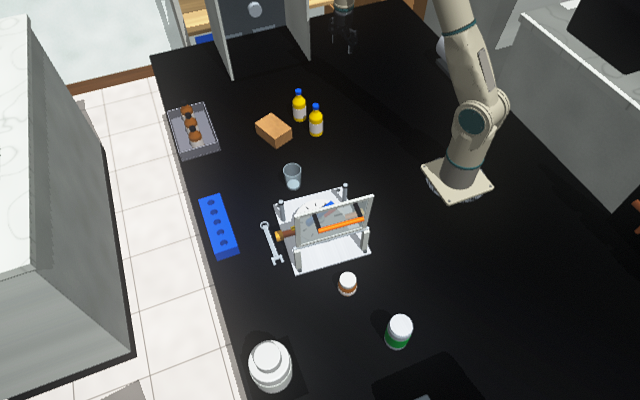

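View pics/top0.png

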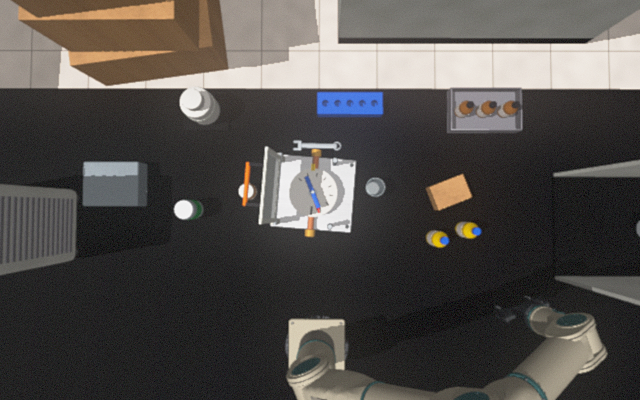

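The side view shows the module near (320,235) with the guard leaning open. In the top view the module is near (315,190), with its hinge side to the left (+y). I'll zoom in.

```bash
cat > h.py <<'E'
import numpy as np, cv2
from station import get_state, imaging, bot
def cam(n): return imaging.read_camera(n)
def ray2plane(c,u,v,z):
    K=c["intrinsics"];P=c["pose"]
    d=np.array([(u-K[0,2])/K[0,0],-(v-K[1,2])/K[1,1],-1.0]); d=P[:3,:3]@d
    o=P[:3,3]; return o+d*(z-o[2])/d[2]
def proj(c,p):
    K=c["intrinsics"];P=c["pose"]; q=P[:3,:3].T@(np.array(p)-P[:3,3])
    return np.array([K[0,0]*q[0]/-q[2]+K[0,2], K[1,1]*-q[1]/-q[2]+K[1,2]])
def zoom(c,x0,y0,x1,y1,k,name):
    cv2.imwrite("pics/"+name,cv2.resize(c["pixels"][y0:y1,x0:x1,::-1],None,fx=k,fy=k,interpolation=cv2.INTER_CUBIC))
E
python3 - <<'E'
from h import *
zoom(cam("top"),235,135,365,245,6,"t1.png")
zoom(cam("side"),250,165,390,285,5.5 and 5,"s1.png")
E
```

```text
(no output)
```

View pics/t1.png

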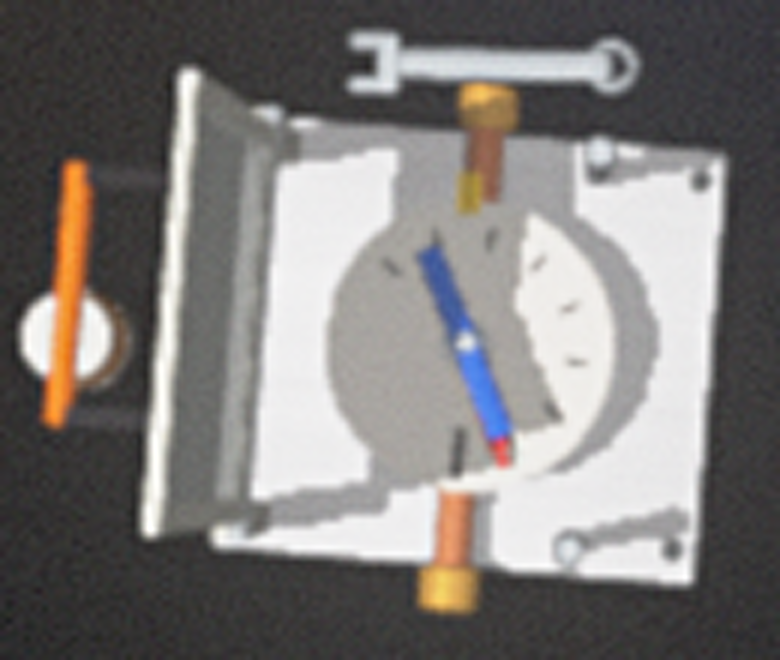

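View pics/s1.png

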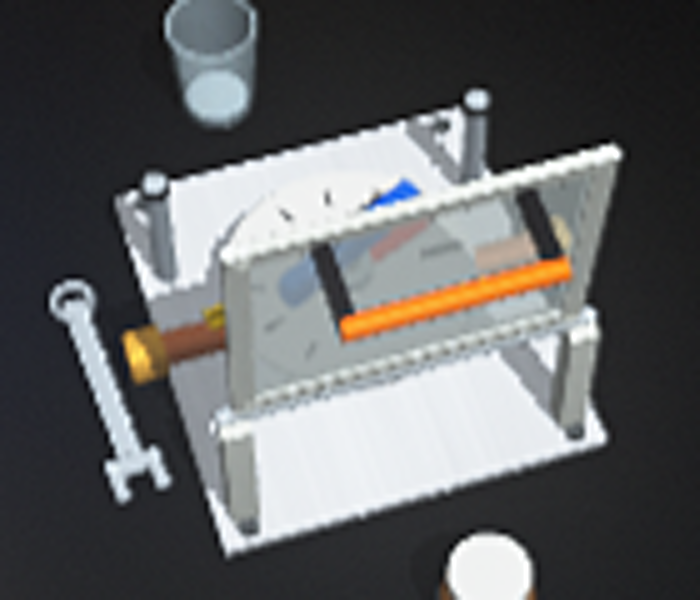

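The zoomed top view shows the handle centre at (465,342), the pointer tip at (505,462) and the flag at (470,193), all in zoomed pixels. The long black mark is at the bottom, so the required turn is roughly 160° anticlockwise. Next I'll measure these properly.

```bash
cat >> h.py <<'E'
def bluemask(im):
    h=cv2.cvtColor(im,cv2.COLOR_RGB2HSV); return cv2.inRange(h,(108,120,40),(128,255,255))
def redmask(im):
    h=cv2.cvtColor(im,cv2.COLOR_RGB2HSV); return cv2.inRange(h,(0,140,60),(4,255,255))|cv2.inRange(h,(172,110,60),(180,255,255))
def yelmask(im):
    h=cv2.cvtColor(im,cv2.COLOR_RGB2HSV); return cv2.inRange(h,(22,150,60),(33,255,255))
def orgmask(im):
    h=cv2.cvtColor(im,cv2.COLOR_RGB2HSV); return cv2.inRange(h,(8,200,150),(16,255,255))
def pts(m,box):
    x0,y0,x1,y1=box; v,u=np.nonzero(m[y0:y1,x0:x1]); return np.c_[u+x0,v+y0].astype(float)
def z2p(a,b,x0=235,y0=135,k=6): return x0+(a+.5)/k-.5, y0+(b+.5)/k-.5
BOX=(285,150,345,225)
E
python3 - <<'E'
from h import *
np.set_printoptions(precision=4,suppress=True)
c=cam("top");im=c["pixels"]
C={}
for k,(a,b) in dict(TR=(726,155),BR=(693,584),BL=(212,547)).items():
    C[k]=ray2plane(c,*z2p(a,b),.012)
print(C)
mx=C['TR']-C['BR']; my=C['BL']-C['BR']; print(np.linalg.norm(mx),np.linalg.norm(my),np.degrees(np.arctan2(mx[1],mx[0])),np.degrees(np.arctan2(my[1],my[0])))
print("centre",(C['TR']+C['BL'])/2)
for n,f,z in (("blue",bluemask,.111),("red",redmask,.066),("yel",yelmask,.063),("org",orgmask,.3)):
    p=pts(f(im),BOX if n!="org" else (235,150,262,220))
    print(n,len(p)); 
    if len(p)<3: continue
    w=np.array([ray2plane(c,*q,z)[:2] for q in p]); m=w.mean(0); e=np.linalg.eigh(np.cov((w-m).T))[1][:,1]
    r=cv2.minAreaRect(p.astype(np.float32)); print(p.mean(0),m,np.degrees(np.arctan2(e[1],e[0])),p.min(0),p.max(0)); 
    if n!="blue": print(p[:40].tolist())
E
```

```text
{'TR': array([ 0.691 , -0.1469,  0.012 ]), 'BR': array([ 0.4239, -0.1261,  0.012 ]), 'BL': array([0.4463, 0.1727, 0.012 ])}
0.2679519030394586 0.29960687172825756 -4.456372675378372 85.70482317581296
centre [0.5687 0.0129 0.012 ]
blue 92
[312.8478 193.7283] [0.5625 0.0101] -158.64223587719295 [306. 177.] [319. 207.]
red 5
[318.  209.4] [ 0.5076 -0.0073] 164.0812920204524 [317. 208.] [319. 211.]
[[319.0, 208.0], [317.0, 209.0], [318.0, 209.0], [318.0, 210.0], [318.0, 211.0]]
yel 9
[313.2222 166.1111] [0.6642 0.0103] 172.8468741307558 [312. 164.] [314. 168.]
[[313.0, 164.0], [313.0, 165.0], [314.0, 165.0], [313.0, 166.0], [314.0, 166.0], [312.0, 167.0], [313.0, 167.0], [314.0, 167.0], [313.0, 168.0]]
org 91
[246.0769 181.8791] [0.5914 0.2074] 176.04503807412013 [243. 163.] [249. 204.]
[[246.0, 163.0], [247.0, 163.0], [246.0, 164.0], [247.0, 164.0], [246.0, 165.0], [247.0, 165.0], [246.0, 166.0], [248.0, 166.0], [246.0, 167.0], [247.0, 167.0], [248.0, 167.0], [247.0, 168.0], [248.0, 168.0], [247.0, 169.0], [248.0, 169.0], [249.0, 169.0], [246.0, 170.0], [247.0, 170.0], [248.0, 170.0], [246.0, 171.0], [247.0, 171.0], [248.0, 171.0], [247.0, 172.0], [248.0, 172.0], [245.0, 173.0], [247.0, 173.0], [248.0, 173.0], [247.0, 174.0], [248.0, 174.0], [245.0, 175.0], [247.0, 175.0], [248.0, 175.0], [245.0, 176.0], [247.0, 176.0], [248.0, 176.0], [245.0, 177.0], [246.0, 177.0], [247.0, 177.0], [245.0, 178.0], [247.0, 178.0]]
```

Run:
```python
from h import *
np.set_printoptions(precision=4,suppress=True)
c=cam("top");im=c["pixels"]; s=cam("side")
R=lambda a,b,z: ray2plane(c,*z2p(a,b),z)[:2]
print("hub",R(466,342,.111))
print("tip",R(506,465,.065),"flag in/out",R(468,212,.063),R(473,173,.063), "longmark", R(458,430,.06),R(455,475,.06))
# dial extremes left/right : horizontal extents
print("dial L,R",R(329,335,.06),R(618,345,.06), "bottom", R(470,494,.06))
print("posts", R(601,152,.123), R(569,546,.123))
# side: posts tops z2p with zoom 5
S=lambda a,b,z: ray2plane(s,*z2p(a,b,250,165,5),z)[:2]
print("side posts",S(153,180,.123),S(476,97,.123)," plate corners",S(228,555,.012),S(606,438,.012),S(118,198,.012))
```

```text
hub [0.5699 0.0122]
tip [ 0.498  -0.0106] flag in/out [0.6504 0.0126] [0.6739 0.0096] longmark [0.519  0.0184] [0.4919 0.0202]
dial L,R [0.5761 0.0964] [ 0.5703 -0.0779] bottom [0.4805 0.0111]
posts [ 0.6796 -0.066 ] [ 0.452  -0.0477]
side posts [ 0.6788 -0.0675] [ 0.4494 -0.0491]  plate corners [0.7147 0.1578] [0.4484 0.1738] [ 0.6898 -0.1417]
```

```bash
cat >> h.py <<'E'
from scipy.spatial.transform import Rotation as Ro
def toolR(st=None):
    st=st or get_state(); return Ro.from_euler('xyz',st['ee_rot'],degrees=True)
def go(p,yjaw=None,xdir=(0,0,-1)):
    """print shift(mm)/rotvec in tool frame for TCP target p, with tool x=xdir and jaw y azimuth yjaw deg"""
    st=get_state();R=toolR(st); d=R.inv().apply(np.array(p)-st['tcp_pos'])*1000
    r=np.zeros(3)
    if yjaw is not None:
        x=np.array(xdir,float);x/=np.linalg.norm(x); a=np.radians(yjaw); y=np.array([np.cos(a),np.sin(a),0]);y-=x*(x@y);y/=np.linalg.norm(y)
        T=Ro.from_matrix(np.c_[x,y,np.cross(x,y)]); r=(R.inv()*T).as_rotvec()
    print("shift",d.round(1),"rot",r.round(3),np.degrees(r).round(1))
def show():
    st=get_state();M=toolR(st).as_matrix()
    print("t",round(st['time_s'],2),"tcp",st['tcp_pos'].round(4),"x",M[:,0].round(3),"yaz",round(np.degrees(np.arctan2(M[1,1],M[0,1])),1),"j",st['joint_pos'].round(1),"F",st['wrist_force'].round(1),"T",st['wrist_torque'].round(2),"gap",round(st['finger_gap'],3))
E
python3 -c "
from h import *
show(); print(toolR().as_matrix().round(3))
go((.57,.012,.28),111.4);go((.57,.012,.28),-68.6)"
```

```text
t 0.35 tcp [ 0.216  -0.6129  0.2311] x [-0.  0. -1.] yaz -70.6 j [66.8 36.   2.2 87.  -1.5 57.1 -1.1] F [-0.1  0.3 -0.1] T [0.01 0.02 0.02] gap 1.001
[[-0.     0.332 -0.943]
 [ 0.    -0.943 -0.332]
 [-1.    -0.    -0.   ]]
shift [ -48.7 -471.8 -541.6] rot [3.107e+00 1.000e-03 0.000e+00] [178.   0.   0.]
shift [ -48.7 -471.8 -541.6] rot [-0.035 -0.     0.   ] [-2. -0.  0.]
```

```bash
python3 -m pendant '[[-25,-25,-30,0,0,0],[-50,-50,-60,0,0,0],[-50,-80,-95,0,0,0],[-50,-112,-130,0,0,0],[-50,-145,-167,0,0,0]]' 0; python3 -m pendant '[[0,-32,-37,0,0,0],[0,-64,-74,0,0,0],[0,-96,-111,0,0,0],[0,-128,-148,0,0,0],[0,-160,-184,0,0,0]]'; python3 -c "
from h import *
show();go((.57,.012,.28),-68.6)"
```

```text
time_s: 0.85
tcp_pos: [0.3259, -0.4194, 0.2817]
ee_rot: [111.0, 89.9, -49.6]
wrist_force: [1.3, -1.1, -0.2]
finger_gap: 1.006
time_s: 1.35
tcp_pos: [0.4466, -0.2069, 0.2816]
ee_rot: [140.5, 89.9, -20.1]
wrist_force: [0.8, 0.4, -0.6]
finger_gap: 1.0
t 1.35 tcp [ 0.4466 -0.2069  0.2816] x [ 0.001 -0.    -1.   ] yaz -70.6 j [ 23.4  19.6  -2.5 107.7   1.   52.7 -50.1] F [ 0.8  0.4 -0.6] T [-0.07 -0.05  0.01] gap 1.0
shift [   1.7 -165.5 -189.1] rot [-0.035 -0.001 -0.001] [-2. -0. -0.]
```

```bash
python3 -m pendant '[[0,-33,-37,-0.035,0,0],[0,-66,-74,-0.035,0,0],[0,-99,-111,-0.035,0,0],[0,-130,-148,-0.035,0,0],[0,-160,-182,-0.035,0,0]]';python3 -m pendant '[[0,-5,-7,0,0,0],[0,-5,-7,0,0,0],[0,-5,-7,0,0,0]]'
python3 - <<'E'
from h import *
show();go((.57,.012,.13),-68.6)
zoom(cam("side"),250,145,390,265,5,"s2.png");zoom(cam("top"),235,135,365,245,6,"t2.png")
E
```

```text
time_s: 1.85
tcp_pos: [0.5652, 0.0048, 0.2815]
ee_rot: [166.1, 90.0, 7.5]
wrist_force: [-0.3, -0.9, -0.2]
finger_gap: 1.002
time_s: 2.15
tcp_pos: [0.5683, 0.0082, 0.2811]
ee_rot: [33.4, 89.9, -125.3]
wrist_force: [-0.5, 0.5, 0.1]
finger_gap: 1.001
t 2.15 tcp [0.5683 0.0082 0.2811] x [-0.001 -0.001 -1.   ] yaz -68.7 j [  0.1  26.3  -5.7  96.5   3.1  57.5 -75.4] F [-0.5  0.5  0.1] T [ 0.03  0.01 -0.04] gap 1.001
shift [151.1  -3.1  -3.2] rot [-0.001  0.001 -0.001] [-0.1  0.1 -0.1]
```

View pics/s2.png

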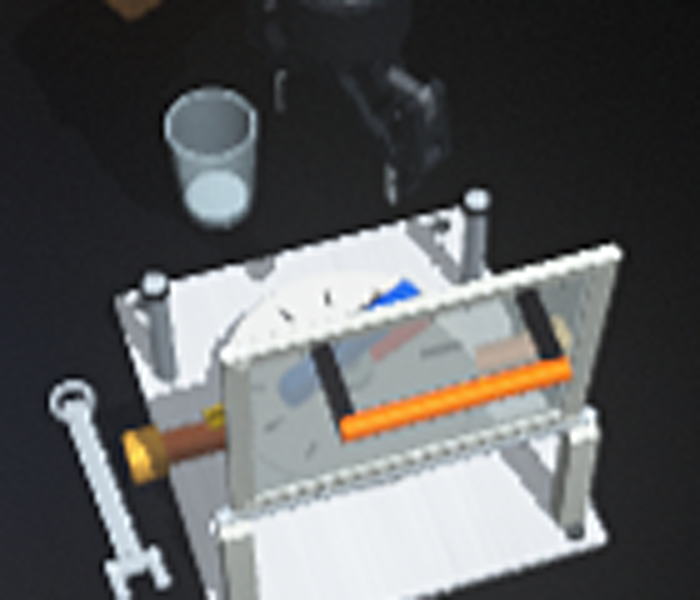

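View pics/t2.png

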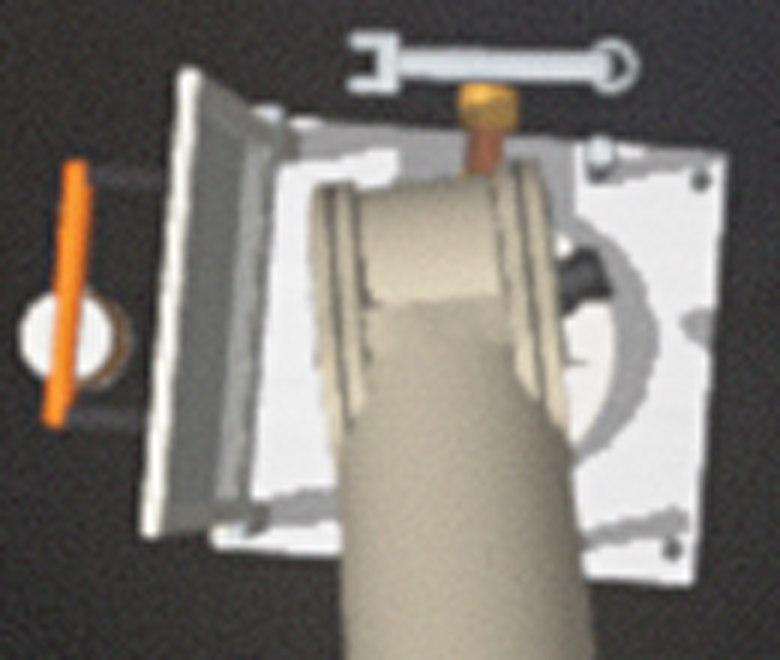

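The side view shows the open gripper behind the guard above the valve, and the arm blocks the top view. I'll descend straight down.

```bash
python3 -m pendant '[[40,-3,-3,0,0,0],[80,-3,-3,0,0,0],[115,-3,-3,0,0,0],[145,-3,-3,0,0,0],[165,-3,-3,0,0,0]]'; python3 -m pendant '[[0,0,0,0,0,0],[0,0,0,0,0,0]]'; python3 -c "
from h import *
show();go((.57,.012,.081),-68.6)"
```

```text
time_s: 2.75
tcp_pos: [0.5691, 0.0116, 0.1145]
ee_rot: [-0.8, 89.8, -159.6]
wrist_force: [-0.1, -0.3, -0.8]
finger_gap: 1.0
time_s: 2.95
tcp_pos: [0.5707, 0.0125, 0.1168]
ee_rot: [89.8, 90.0, -68.8]
wrist_force: [1.0, 0.6, 0.0]
finger_gap: 1.0
t 2.95 tcp [0.5707 0.0125 0.1168] x [ 0. -0. -1.] yaz -68.7 j [ -1.   38.2  -4.8 105.7   5.1  36.3 -77.6] F [1.  0.6 0. ] T [ 0.   -0.02  0.04] gap 1.0
shift [35.8  0.2  0.8] rot [-0.002  0.    -0.001] [-0.1  0.  -0. ]
```

```bash
python3 -m pendant '[[15,0,1,0,0,0],[28,0,1,0,0,0],[35,0,1,0,0,0],[35,0,1,0,0,0]]'; python3 -m pendant '[[0,0,0,0,0,0],[0,0,0,0,0,0],[0,0,0,0,0,0],[0,0,0,0,0,0],[0,0,0,0,0,0]]' 255; python3 -m pendant '[[0,0,0,0,0,0],[0,0,0,0,0,0],[0,0,0,0,0,0],[0,0,0,0,0,0],[0,0,0,0,0,0]]';python3 - <<'E'
from h import *
show()
zoom(cam("side"),250,165,390,285,5,"s3.png")
E
```

```text
time_s: 3.35
tcp_pos: [0.5693, 0.0132, 0.0809]
ee_rot: [-12.7, 89.9, -171.3]
wrist_force: [-0.1, 0.0, 0.0]
finger_gap: 1.0
time_s: 3.85
tcp_pos: [0.5696, 0.0143, 0.0817]
ee_rot: [-111.0, 89.9, 90.4]
wrist_force: [-2.5, -3.0, 7.1]
finger_gap: 0.178
time_s: 4.35
tcp_pos: [0.5696, 0.0141, 0.0818]
ee_rot: [-120.0, 90.0, 81.4]
wrist_force: [-1.4, 2.0, 5.0]
finger_gap: 0.177
t 4.35 tcp [0.5696 0.0141 0.0818] x [ 0.     0.001 -1.   ] yaz -68.6 j [ -1.3  41.2  -4.5 107.    5.5  32.  -77.9] F [-1.4  2.   5. ] T [ 0.38  0.34 -0.02] gap 0.177
```

View pics/s3.png

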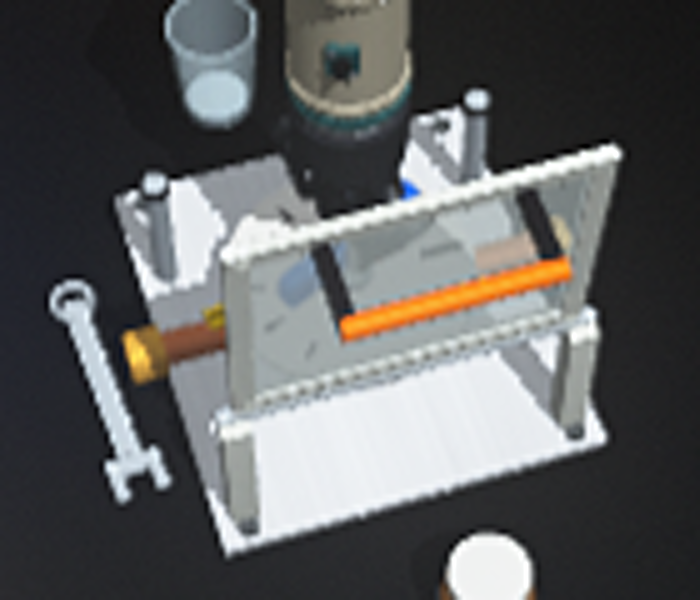

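The jaws hold the bar, with an opening of about 15 mm. Now I'll turn it anticlockwise.

```bash
python3 -m pendant '[[0,0,0,-0.08,0,0],[0,0,0,-0.2,0,0],[0,0,0,-0.32,0,0],[0,0,0,-0.44,0,0],[0,0,0,-0.56,0,0]]'; python3 -c "
from h import *
show()"; python3 -m pendant '[[0,0,0,-0.12,0,0],[0,0,0,-0.24,0,0],[0,0,0,-0.36,0,0],[0,0,0,-0.48,0,0],[0,0,0,-0.6,0,0]]'; python3 -m pendant '[[0,0,0,-0.12,0,0],[0,0,0,-0.24,0,0],[0,0,0,-0.36,0,0],[0,0,0,-0.48,0,0],[0,0,0,-0.6,0,0]]'
python3 - <<'E'
from h import *
show()
zoom(cam("side"),250,165,390,285,5,"s4.png")
E
```

```text
time_s: 4.9
tcp_pos: [0.5701, 0.0136, 0.0818]
ee_rot: [146.6, 89.9, 20.4]
wrist_force: [-0.2, 1.4, 4.1]
finger_gap: 0.173
t 4.9 tcp [0.5701 0.0136 0.0818] x [ 0.001  0.    -1.   ] yaz -36.3 j [  4.3  41.7 -13.2 106.8  16.1  33.2 -55.5] F [-0.2  1.4  4.1] T [ 0.23  0.22 -0.31] gap 0.173
time_s: 5.4
tcp_pos: [0.5708, 0.0135, 0.0818]
ee_rot: [105.6, 89.9, 13.7]
wrist_force: [0.0, 0.5, 3.2]
finger_gap: 0.176
time_s: 5.9
tcp_pos: [0.5714, 0.0137, 0.0818]
ee_rot: [78.1, 89.8, 20.6]
wrist_force: [1.4, 1.6, 1.3]
finger_gap: 0.176
t 5.9 tcp [0.5714 0.0137 0.0818] x [ 0.003  0.001 -1.   ] yaz 32.5 j [ 15.8  44.7 -31.9 106.4  36.   39.1  -4.9] F [1.4 1.6 1.3] T [ 0.26 -0.39 -0.27] gap 0.176
```

View pics/s4.png

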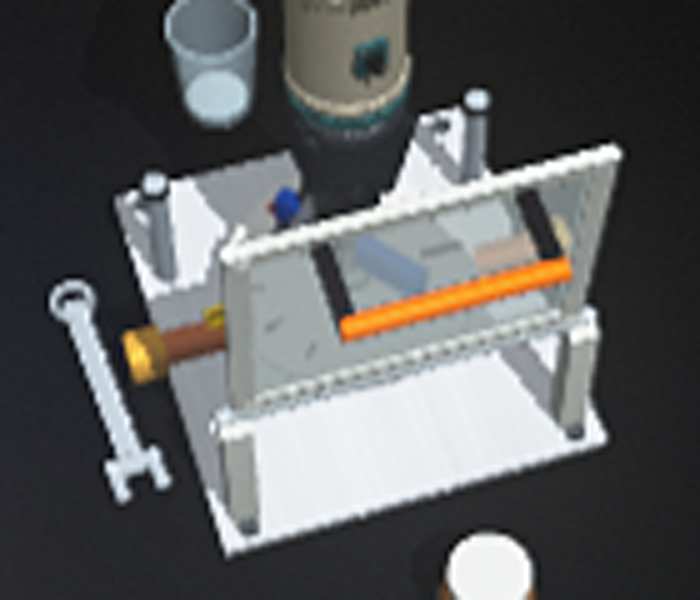

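```bash
python3 -m pendant '[[0,0,0,-0.12,0,0],[0,0,0,-0.24,0,0],[0,0,0,-0.36,0,0],[0,0,0,-0.48,0,0],[0,0,0,-0.6,0,0]]'; python3 -m pendant '[[0,0,0,-0.12,0,0],[0,0,0,-0.24,0,0],[0,0,0,-0.34,0,0],[0,0,0,-0.37,0,0],[0,0,0,-0.37,0,0]]'
python3 - <<'E'
from h import *
show()
zoom(cam("side"),250,165,390,285,5,"s5.png");zoom(cam("top"),235,135,365,245,6,"t5.png")
E
```

```text
time_s: 6.45
tcp_pos: [0.5719, 0.0142, 0.0819]
ee_rot: [51.5, 89.7, 28.3]
wrist_force: [4.3, 2.3, 0.6]
finger_gap: 0.175
time_s: 6.95
tcp_pos: [0.5719, 0.0147, 0.0818]
ee_rot: [38.1, 89.7, 35.8]
wrist_force: [4.3, 2.4, 0.3]
finger_gap: 0.177
t 6.95 tcp [0.5719 0.0147 0.0818] x [ 0.004  0.003 -1.   ] yaz 87.7 j [ 23.6  49.  -46.  106.1  48.4  46.4  39.5] F [4.3 2.4 0.3] T [ 0.68 -0.95 -0.01] gap 0.177
```

View pics/s5.png

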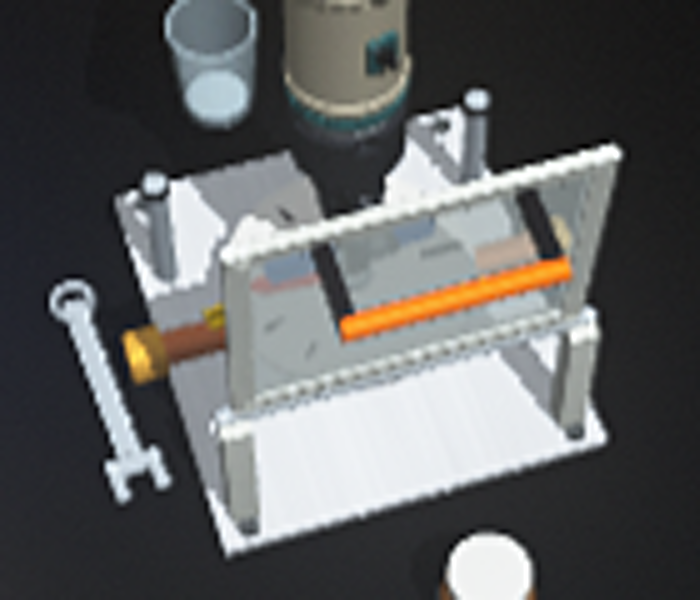

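View pics/t5.png

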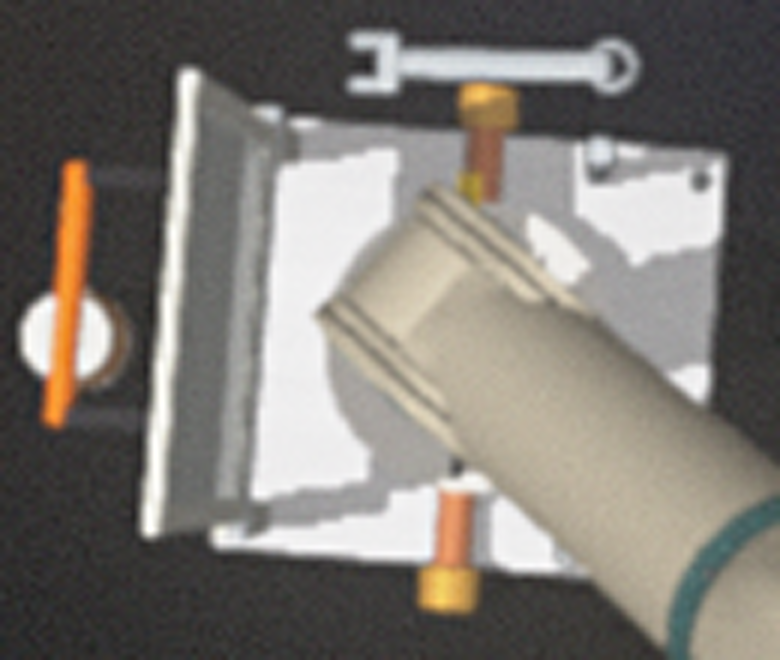

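The side view shows the red pointer through the guard, from (320,280) to (252,287) zoomed, pointing almost at the flag near (213,315). I'll compare the pointer's line with projected angles.

Run:
```python
from h import *
s=cam("side"); im=s["pixels"].astype(int)
x0,y0=250,165
f=lambda p:tuple(((proj(s,p)-[x0,y0]+.5)*5-.5).round(0))
for th in (-20,-15,-10,-5,-.8,3):
    a=np.radians(th); print(th,[f((.57+r*np.cos(a),.012+r*np.sin(a),.065)) for r in (.04,.06,.078)])
print("flag",f((.57+.078,.0109,.063)),f((.57+.102,.0106,.063)))
# redness
rd=im[...,0]-(im[...,1]+im[...,2])/2
sub=rd[212:232,290:325]
for v in range(212,230): print(v,[int(t) for t in rd[v,294:322]])
```

```text
-20 [(np.float64(290.0), np.float64(270.0)), (np.float64(261.0), np.float64(271.0)), (np.float64(234.0), np.float64(272.0))]
-15 [(np.float64(290.0), np.float64(274.0)), (np.float64(261.0), np.float64(277.0)), (np.float64(235.0), np.float64(280.0))]
-10 [(np.float64(291.0), np.float64(278.0)), (np.float64(262.0), np.float64(283.0)), (np.float64(236.0), np.float64(288.0))]
-5 [(np.float64(292.0), np.float64(282.0)), (np.float64(264.0), np.float64(290.0)), (np.float64(238.0), np.float64(296.0))]
-0.8 [(np.float64(294.0), np.float64(286.0)), (np.float64(266.0), np.float64(295.0)), (np.float64(241.0), np.float64(303.0))]
3 [(np.float64(295.0), np.float64(289.0)), (np.float64(268.0), np.float64(299.0)), (np.float64(244.0), np.float64(309.0))]
flag (np.float64(241.0), np.float64(304.0)) (np.float64(208.0), np.float64(316.0))
212 [-10, -8, -5, -1, -1, -1, -2, -1, -1, -2, -2, -2, -2, -2, -1, -1, -2, -3, -3, -4, -5, -3, -1, -2, -1, -4, -3, -6]
213 [-8, -8, -1, -1, -1, -1, -2, -2, -1, -2, -1, -1, -1, -3, -4, -2, -4, -3, -2, -2, -2, -1, -10, -4, -6, -7, -8, -9]
214 [-7, -5, -3, -2, -2, -3, -2, 
[... 1188 characters left out ...]
-2, -1, -3, -4, -2, -6, -6, -5, -5, -6, -8, -9, -9, -8, -9, -9, -9, -8, -8, -8, -5, -1, -1, -2, -3, -7, -8]
225 [10, -3, -3, -3, -3, -2, -6, -9, -9, -9, -9, -9, -9, -9, -7, -8, -8, -8, -7, -8, -9, -5, -2, 0, -1, 0, -7, -10]
226 [42, 0, -5, -3, -3, -2, -6, -8, -9, -10, -8, -8, -9, -9, -8, -9, -7, -9, -8, -8, -9, -7, -2, -1, -2, -2, -8, -17]
227 [33, -3, -4, -3, -2, -2, -6, -9, -9, -8, -7, -8, -8, -8, -7, -9, -8, -8, -9, -7, -8, -9, -5, -4, -7, -12, -5, 89]
228 [54, -1, -4, -5, -1, -2, -6, -8, -7, -9, -8, -9, -8, -8, -8, -9, -8, -8, -8, -8, -8, -8, -7, 8, 49, 147, 159, 168]
229 [57, -1, -5, -4, -3, -3, -4, -8, -8, -9, -7, -7, -9, -9, -8, -7, -8, -9, -8, -7, -8, -8, -11, -2, 159, 163, 158, 140]
```

```bash
python3 -m pendant '[[0,0,0,-0.08,0,0],[0,0,0,-0.16,0,0],[0,0,0,-0.16,0,0],[0,0,0,-0.16,0,0]]'
python3 - <<'E'
from h import *
show()
s=cam("side"); im=s["pixels"].astype(int)
zoom(s,250,165,390,285,5,"s6.png");
rd=im[...,0]-(im[...,1]+im[...,2])/2
for v in range(215,230): print(v,[int(t) for t in rd[v,294:322]])
E
```

```text
time_s: 7.5
tcp_pos: [0.5719, 0.0149, 0.0818]
ee_rot: [28.4, 89.7, 35.3]
wrist_force: [5.3, 2.8, 0.5]
finger_gap: 0.179
t 7.5 tcp [0.5719 0.0149 0.0818] x [ 0.004  0.003 -1.   ] yaz 96.9 j [ 24.7  49.8 -48.1 106.1  50.1  47.7  47.2] F [5.3 2.8 0.5] T [ 0.74 -0.94  0.02] gap 0.179
215 [-4, -2, -2, -1, -2, -2, -4, -4, -5, -4, -4, -2, -1, 0, -10, -11, -12, -20, -5, 0, -1, -2, -8, -21, -11, -8, -8, -9]
216 [-7, -1, -2, -3, -5, -4, -3, -2, -3, -2, -4, -10, -14, -19, -27, -27, -29, -34, -15, -1, -1, -1, -1, -20, -12, -9, -9, -8]
217 [-4, -4, -5, -3, -3, -3, -3, -3, -3, -13, -23, -25, -30, -34, -33, -32, -31, -30, -22, -5, 0, -1, 0, -13, -10, -9, -9, -8]
218 [-3, -2, -2, -4, -3, -2, -6, -6, -7, -17, -31, -34, -33, -32, -31, -27, -25, -24, -24, -7, -1, 0, -1, -3, -10, -9, -8, -9]
219 [-3, -2, -1, -3, -3, -3, -7, -8, -7, -15, -26, -31, -29, -27, -25, -24, -22, -24, -25, -13, -3, -1, -1, 0, -9, -10, -8, -8]
220 [-4, -2, -2, -2, -2, -1, -8, -8, -7, -14, -24, -26, -26, -21, -23, -24, -25, -26, -12, 14, 3, -2, -1, -1, -5, -10, -10, -11]
221 [-4, -3, -2, -3, -2, -2, -8, -9, -9, -17, -26, -24, -23,
[... 295 characters left out ...]
224 [-5, -4, -1, -3, -4, -4, 5, 23, 28, 30, 30, 22, 14, 15, 9, 4, -4, -4, -9, -9, -9, -4, -1, 0, 0, -2, -7, -8]
225 [10, -2, -3, -3, -3, -4, 14, 14, 23, 23, 15, 9, 3, -5, -6, -8, -10, -9, -9, -9, -8, -5, -1, -1, -1, 0, -7, -10]
226 [42, 0, -5, -3, -3, -3, -1, -5, 4, 2, -4, -6, -9, -9, -9, -9, -9, -8, -8, -8, -8, -7, -2, -2, -1, -3, -9, -17]
227 [32, -2, -4, -5, -2, -2, -8, -10, -6, -9, -9, -9, -9, -9, -8, -9, -8, -8, -8, -9, -8, -8, -4, -4, -7, -13, -3, 88]
228 [52, 0, -4, -4, -3, -3, -5, -9, -9, -9, -8, -8, -7, -8, -8, -8, -8, -7, -8, -8, -8, -9, -6, 8, 49, 149, 159, 169]
229 [57, 0, -5, -3, -3, -3, -5, -8, -8, -9, -9, -7, -8, -8, -8, -8, -8, -9, -8, -9, -8, -9, -10, -2, 159, 163, 157, 141]
```

View pics/s6.png

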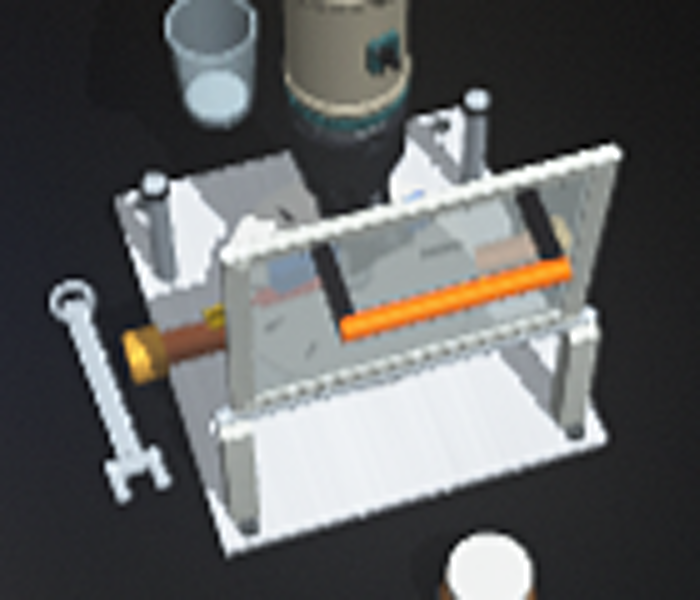

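The pointer's line now reads about 0° ± 1.5° against the flag's −0.8°. I'll release, lift clear and check from above.

```bash
python3 -m pendant '[[0,0,0,0,0,0],[0,0,0,0,0,0],[0,0,0,0,0,0],[0,0,0,0,0,0],[0,0,0,0,0,0]]' 0; python3 -m pendant '[[-30,0,0,0,0,0],[-75,0,0,0,0,0],[-120,0,0,0,0,0],[-165,0,0,0,0,0],[-210,0,0,0,0,0]]';python3 -m pendant '[[-45,0,0,0,0,0],[-80,0,0,0,0,0],[-100,0,0,0,0,0],[-100,0,0,0,0,0]]'
python3 - <<'E'
from h import *
show()
zoom(cam("side"),250,145,390,265,5,"s7.png");zoom(cam("top"),235,135,365,245,6,"t7.png")
E
```

```text
time_s: 8.05
tcp_pos: [0.5694, 0.0131, 0.0812]
ee_rot: [-153.3, 90.0, -146.3]
wrist_force: [0.3, -0.3, 0.4]
finger_gap: 0.991
time_s: 8.55
tcp_pos: [0.5692, 0.0133, 0.2931]
ee_rot: [-164.2, 90.0, -157.2]
wrist_force: [1.7, -0.2, 0.8]
finger_gap: 0.999
time_s: 8.95
tcp_pos: [0.5707, 0.0143, 0.3944]
ee_rot: [-2.6, 89.7, 4.4]
wrist_force: [-0.1, -0.2, -1.0]
finger_gap: 1.001
t 8.95 tcp [0.5707 0.0143 0.3944] x [ 0.005  0.    -1.   ] yaz 97.0 j [ 32.8  31.5 -63.   84.8  28.3  80.5  65.8] F [-0.1 -0.2 -1. ] T [-0.01 -0.03  0.04] gap 1.001
```

View pics/s7.png

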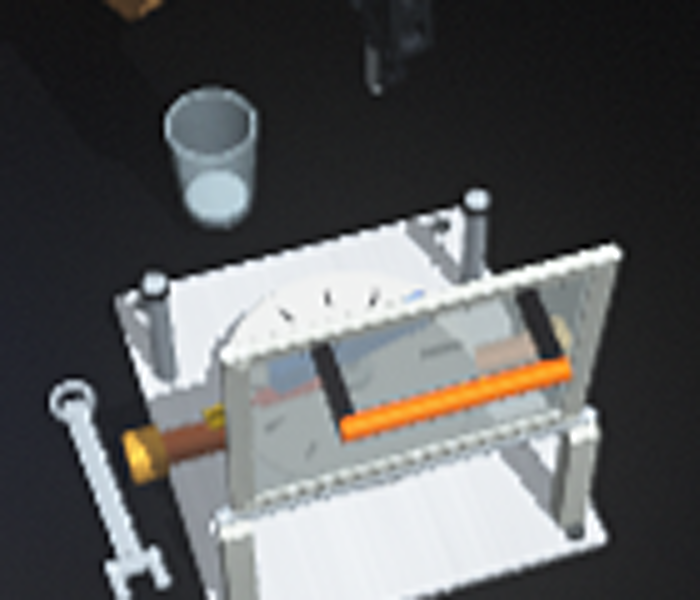

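View pics/t7.png

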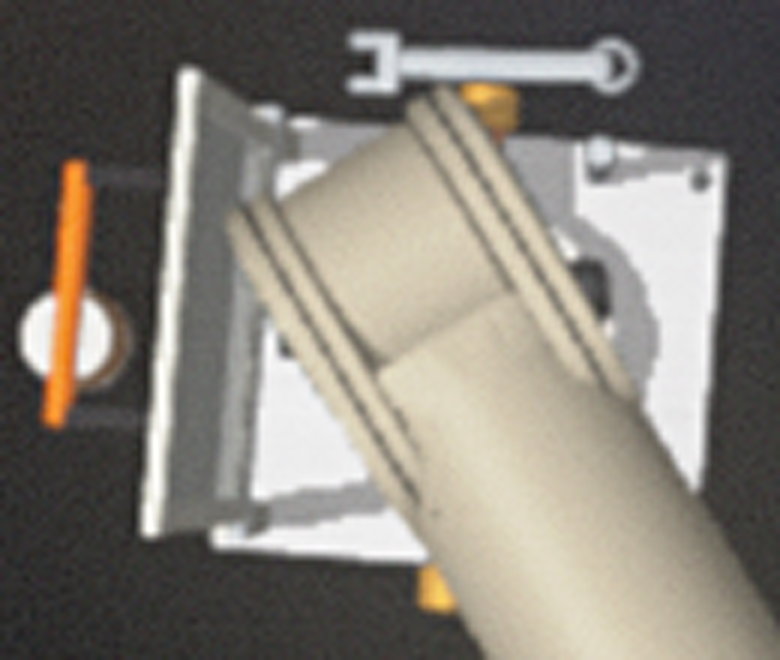

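The side view shows the pointer's red line ending near the flag at about (215,415) zoomed. The top view is still blocked by the arm. Next I'll triangulate the bar's ends.

Run:
```python
from h import *
from scipy.optimize import least_squares
np.set_printoptions(precision=4,suppress=True)
t=cam("top");s=cam("side")
def ends(c,box):
    p=pts(orgmask(c["pixels"]),box); m=p.mean(0); e=np.linalg.svd(p-m,full_matrices=False)[2][0]; q=(p-m)@e
    return m,m+e*(q.min()-.3),m+e*(q.max()+.3),len(p)
a=ends(t,(235,150,262,220)); b=ends(s,(310,205,375,240)); print(a,b)
def tri(pa,pb): 
    return least_squares(lambda X:np.r_[proj(t,X)-pa,proj(s,X)-pb],[.57,.2,.3])
ta=sorted(a[1:3],key=lambda p:p[1]); sb=sorted(b[1:3],key=lambda p:p[0])
for i in range(2):
    r=tri(ta[i],sb[i]); print(r.x,r.fun)
r=tri(a[0],b[0]);print(r.x,r.fun)
M=r.x
h=np.array([.570,.012])+.12*np.array([np.sin(np.radians(4.5)),np.cos(np.radians(4.5))]); print("hinge",h)
yy=(M[:2]-[.57,.012])@np.array([np.sin(np.radians(4.5)),np.cos(np.radians(4.5))])
print("mod y",yy,"x",(M[:2]-[.57,.012])@np.array([np.cos(np.radians(4.5)),-np.sin(np.radians(4.5))]))
for ph in np.arange(1.4,1.81,.05): print(round(ph,2),.12-.19*np.cos(ph)+.055*np.sin(ph),.128+.19*np.sin(ph)+.055*np.cos(ph))
go((.57,.012,.39),85.5)
```

```text
(array([246.0093, 181.8981]), array([247.4289, 162.7309]), array([244.3427, 204.4003]), 108) (array([340.283 , 224.5283]), array([363.0975, 218.2262]), array([317.8863, 230.715 ]), 106)
[0.6485 0.2013 0.312 ] [ 0.041  -0.0937  0.091   0.0028]
[0.5212 0.2106 0.3119] [-0.288   0.6085 -0.6139  0.0048]
[0.5879 0.2061 0.3135] [-0.3826  0.8419 -0.8329 -0.0102]
hinge [0.5794 0.1316]
mod y 0.19491899019524858 x 0.0026163154366500045
1.4 0.1419059779983195 0.32458364155732067
1.45 0.15170368832726772 0.323243120612347
1.5 0.16142215594635945 0.32141459354649404
1.55 0.17103708974782705 0.31910263072514794
1.6 0.18052445740452766 0.3163130108513151
1.65 0.18986054543824502 0.31305270652187417
1.7 0.19902201849103549 0.3093298667997152
1.75 0.20798597765147006 0.3051537968453259
1.8 0.21673001768998731 0.30053493465873726
shift [-0.1 -1.   0.9] rot [ 0.201 -0.002  0.001] [11.5 -0.1  0. ]
```

```bash
python3 -m pendant '[[0,0,0,0.1,0,0],[0,0,0,0.2,0,0],[0,0,0,0.2,0,0]]' 125
python3 - <<'E'
from h import *
show();go((.586,.206,.39),85.5)
E
```

```text
time_s: 9.45
tcp_pos: [0.5691, 0.013, 0.3901]
ee_rot: [-160.5, 89.9, -164.9]
wrist_force: [0.9, 0.3, -0.7]
finger_gap: 0.523
t 9.45 tcp [0.5691 0.013  0.3901] x [-0.002 -0.001 -1.   ] yaz 85.5 j [ 31.5  30.6 -59.7  85.1  26.6  79.6  56. ] F [ 0.9  0.3 -0.7] T [ 0.01  0.04 -0.06] gap 0.523
shift [-1.000e-01  1.937e+02  1.700e+00] rot [ 0.    -0.002  0.001] [ 0.  -0.1  0. ]
```

```bash
python3 -m pendant '[[0,25,0,0,0,0],[0,60,0,0,0,0],[0,95,0,0,0,0]]'; python3 -c "
from h import *
show()";  python3 -m pendant '[[0,35,0,0,0,0],[0,70,1,0,0,0],[0,98,2,0,0,0],[0,98,2,0,0,0]]'
python3 - <<'E'
from h import *
show();go((.586,.206,.34),85.5)
zoom(cam("side"),250,145,390,265,5,"s8.png");zoom(cam("top"),235,135,365,245,6,"t8.png")
E
```

```text
time_s: 9.75
tcp_pos: [0.577, 0.1083, 0.3903]
ee_rot: [-161.1, 89.9, -165.5]
wrist_force: [0.4, -0.2, 0.7]
finger_gap: 0.514
t 9.75 tcp [0.577  0.1083 0.3903] x [-0.002 -0.    -1.   ] yaz 85.6 j [ 20.4  32.1 -58.5  82.4  27.3  80.7  47. ] F [ 0.4 -0.2  0.7] T [ 0.01 -0.06 -0.01] gap 0.514
time_s: 10.15
tcp_pos: [0.5851, 0.2107, 0.3903]
ee_rot: [131.8, 89.8, 127.9]
wrist_force: [-0.1, -0.1, 0.3]
finger_gap: 0.507
t 10.15 tcp [0.5851 0.2107 0.3903] x [-0.002  0.003 -1.   ] yaz 86.1 j [  8.2  35.2 -56.9  76.7  28.8  83.2  39.1] F [-0.1 -0.1  0.3] T [ 0.02 -0.    0.  ] gap 0.507
shift [50.3 -4.8  1.4] rot [ 0.01  -0.003 -0.003] [ 0.6 -0.1 -0.2]
```

View pics/s8.png

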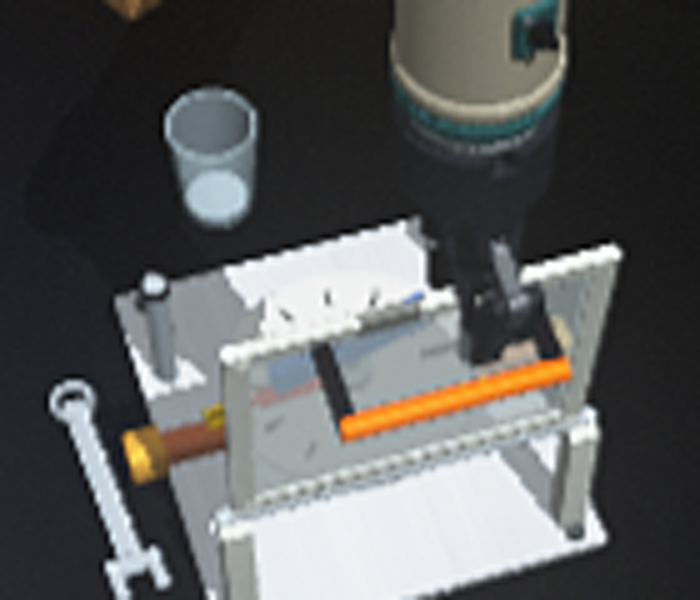

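View pics/t8.png

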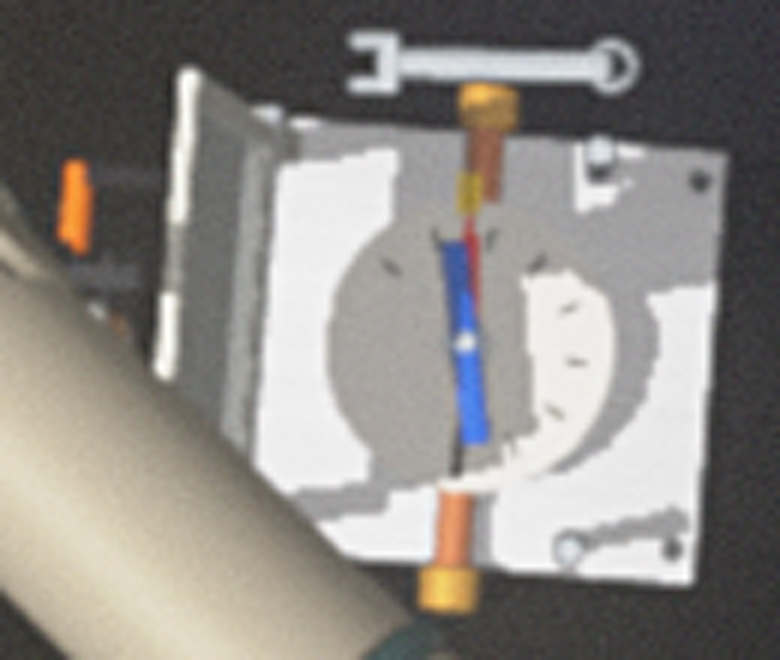

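The top view shows the red pointer's tip at (469,220), in line with the flag at (470,193), so the pointer is on the flag. Next I'll descend onto the orange bar.

```bash
python3 - <<'E'
from h import *
t=cam("top");C=np.array([.57,.012])
for k,(a,b) in dict(tip=(469,222),flagc=(470,193),fin=(469,213)).items():
    d=ray2plane(t,*z2p(a,b),.064)[:2]-C; print(k,d.round(4),np.degrees(np.arctan2(d[1],d[0])).round(2))
E
python3 -m pendant '[[20,-5,1,0.01,0,0],[45,-5,1,0.01,0,0],[70,-5,1,0.01,0,0],[90,-5,1,0.01,0,0],[97,-5,1,0.01,0,0]]';python3 -m pendant '[[0,0,0,0,0,0],[0,0,0,0,0,0]]'
python3 - <<'E'
from h import *
show();go((.585,.206,.293),85.5)
zoom(cam("side"),250,145,390,265,5,"s9.png")
E
```

```text
tip [ 0.0742 -0.    ] -0.03
flagc [ 0.0917 -0.0006] -0.37
fin [ 0.0797 -0.    ] -0.02
time_s: 10.8
tcp_pos: [0.5869, 0.1976, 0.2919]
ee_rot: [-135.3, 89.7, -140.4]
wrist_force: [0.3, -0.3, -1.0]
finger_gap: 0.512
time_s: 11.0
tcp_pos: [0.5879, 0.2003, 0.2953]
ee_rot: [31.3, 89.9, 26.2]
wrist_force: [0.0, -0.8, 0.9]
finger_gap: 0.511
t 11.0 tcp [0.5879 0.2003 0.2953] x [ 0.001  0.001 -1.   ] yaz 84.9 j [  9.1  38.8 -54.7  86.2  32.6  71.9  35.1] F [ 0.  -0.8  0.9] T [ 0.01 -0.04 -0.04] gap 0.511
shift [ 2.3  5.4 -3.4] rot [-0.01   0.001 -0.001] [-0.6  0.1 -0. ]
```

View pics/s9.png

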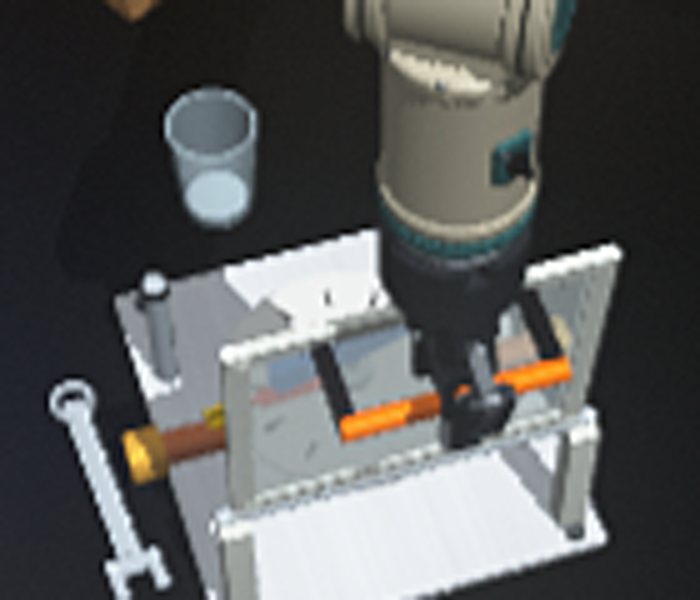

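The side view shows the fingers straddling the orange bar near (465,395). I'll centre on it and close.

```bash
python3 -m pendant '[[1,3,0,0,0,0],[2,5,0,0,0,0],[2,5,0,0,0,0]]'; python3 -m pendant '[[0,0,0,0,0,0],[0,0,0,0,0,0],[0,0,0,0,0,0],[0,0,0,0,0,0],[0,0,0,0,0,0]]' 255
python3 - <<'E'
from h import *
show()
zoom(cam("side"),250,145,390,265,5,"s10.png")
E
```

```text
time_s: 11.35
tcp_pos: [0.5877, 0.2063, 0.2926]
ee_rot: [50.4, 90.0, 45.5]
wrist_force: [-0.7, -0.7, 0.5]
finger_gap: 0.511
time_s: 11.85
tcp_pos: [0.5878, 0.2058, 0.2925]
ee_rot: [52.1, 90.0, 47.1]
wrist_force: [-0.3, 0.6, 0.9]
finger_gap: 0.139
t 11.85 tcp [0.5878 0.2058 0.2925] x [ 0.  0. -1.] yaz 85.0 j [  8.4  39.1 -54.5  86.1  32.7  71.8  34.6] F [-0.3  0.6  0.9] T [0.08 0.02 0.09] gap 0.139
```

View pics/s10.png

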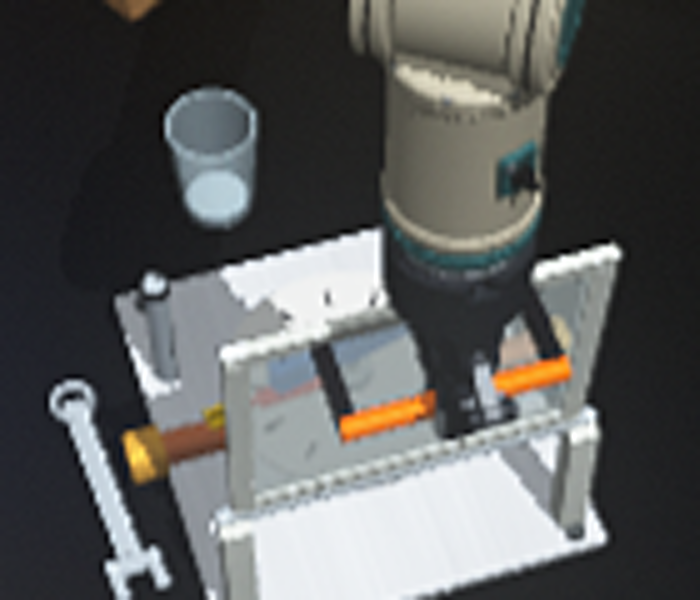

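The bar is gripped, and the grip point matches the hinge arc at φ ≈ 1.68. I'll tabulate the arc in tool axes.

Run:
```python
import numpy as np
Y=lambda p:120-190*np.cos(p)+55*np.sin(p)
Z=lambda p:128+190*np.sin(p)+55*np.cos(p)
def call(ph0,phs):
    print(ph0,[[round(-(Z(p)-Z(ph0)),1),round(Y(p)-Y(ph0),1),round(-0.0087*(Y(p)-Y(ph0)),1)] for p in phs])
a=1.68
for st in [.06]*4+[.06]*0+[.05]*0:
    phs=[a-st*i for i in range(1,6)]; call(round(a,3),phs); a=phs[-1]
while a>.01:
    st=.04 if a>.3 else .02
    phs=[max(a-st*i,0) for i in range(1,6)]; call(round(a,3),phs); a=phs[-1]
```

```text
1.68 [[np.float64(-4.2), np.float64(-11.1), np.float64(0.1)], [np.float64(-7.7), np.float64(-22.4), np.float64(0.2)], [np.float64(-10.5), np.float64(-34.0), np.float64(0.3)], [np.float64(-12.7), np.float64(-45.6), np.float64(0.4)], [np.float64(-14.1), np.float64(-57.4), np.float64(0.5)]]
1.38 [[np.float64(-0.7), np.float64(-11.8), np.float64(0.1)], [np.float64(-0.7), np.float64(-23.7), np.float64(0.2)], [np.float64(-0.0), np.float64(-35.6), np.float64(0.3)], [np.float64(1.4), np.float64(-47.3), np.float64(0.4)], [np.float64(3.5), np.float64(-59.0), np.float64(0.5)]]
1.08 [[np.float64(2.8), np.float64(-11.5), np.float64(0.1)], [np.float64(6.3), np.float64(-22.9), np.float64(0.2)], [np.float64(10.5), np.float64(-34.0), np.float64(0.3)], [np.float64(15.3), np.float64(-44.8), np.float64(0.4)], [np.float64(20.8), np.float64(-55.3), np.float64(0.5)]]
0.78 [[np.float64(6.1), np.float64(-10.2), np.float64(0.1)], [np.float64(12.8), np.float64(-20.0), np.float64(0.2)], [np.float64(20.0), np.float64(-29.4), np.float64(0.3)], [np.float64(27.9), np.float64(-38.3), np.float64(0.3)], [np.float64(36
[... 462 characters left out ...]
float64(-6.0), np.float64(0.1)], [np.float64(13.7), np.float64(-7.9), np.float64(0.1)], [np.float64(17.2), np.float64(-9.7), np.float64(0.1)]]
0.18 [[np.float64(3.6), np.float64(-1.7), np.float64(0.0)], [np.float64(7.2), np.float64(-3.4), np.float64(0.0)], [np.float64(10.8), np.float64(-5.0), np.float64(0.0)], [np.float64(14.4), np.float64(-6.5), np.float64(0.1)], [np.float64(18.1), np.float64(-7.9), np.float64(0.1)]]
0.08 [[np.float64(3.7), np.float64(-1.4), np.float64(0.0)], [np.float64(7.5), np.float64(-2.7), np.float64(0.0)], [np.float64(11.2), np.float64(-3.9), np.float64(0.0)], [np.float64(15.0), np.float64(-5.0), np.float64(0.0)], [np.float64(15.0), np.float64(-5.0), np.float64(0.0)]]
```

```bash
python3 -m pendant '[[-4.2,-11.1,0.1,0,0,0],[-7.7,-22.4,0.2,0,0,0],[-10.5,-34,0.3,0,0,0],[-12.7,-45.6,0.4,0,0,0],[-14.1,-57.4,0.5,0,0,0]]'; python3 -c "
from h import *
show()"; python3 -m pendant '[[-0.7,-11.8,0.1,0,0,0],[-0.7,-23.7,0.2,0,0,0],[0,-35.6,0.3,0,0,0],[1.4,-47.3,0.4,0,0,0],[3.5,-59,0.5,0,0,0]]';python3 - <<'E'
from h import *
show()
zoom(cam("side"),250,145,390,265,5,"s11.png")
E
```

```text
time_s: 12.4
tcp_pos: [0.5833, 0.1476, 0.3073]
ee_rot: [50.9, 89.9, 45.8]
wrist_force: [0.6, 1.9, 2.2]
finger_gap: 0.14
t 12.4 tcp [0.5833 0.1476 0.3073] x [ 0.001  0.001 -1.   ] yaz 84.9 j [ 15.3  36.7 -56.   88.3  31.5  71.8  39.6] F [0.6 1.9 2.2] T [ 0.62 -0.4   0.08] gap 0.14
time_s: 12.9
tcp_pos: [0.5787, 0.088, 0.3032]
ee_rot: [-46.5, 89.9, -51.6]
wrist_force: [2.6, 1.8, 0.1]
finger_gap: 0.139
t 12.9 tcp [0.5787 0.088  0.3032] x [ 0.001 -0.001 -1.   ] yaz 84.9 j [ 22.   35.7 -56.7  91.2  31.3  70.3  44.3] F [2.6 1.8 0.1] T [ 0.72 -0.52  0.11] gap 0.139
```

View pics/s11.png

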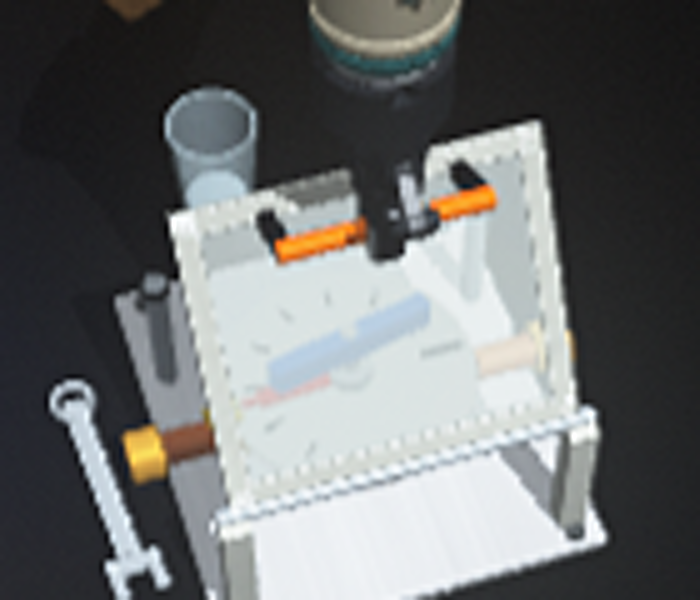

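The guard is swinging down with the bar still in the jaws at (385,235) and forces under 3 N. I'll continue along the arc.

```bash
python3 -m pendant '[[2.8,-11.5,0.1,0,0,0],[6.3,-22.9,0.2,0,0,0],[10.5,-34,0.3,0,0,0],[15.3,-44.8,0.4,0,0,0],[20.8,-55.3,0.5,0,0,0]]'; python3 -c "
from h import *
show()"; python3 -m pendant '[[6.1,-10.2,0.1,0,0,0],[12.8,-20,0.2,0,0,0],[20,-29.4,0.3,0,0,0],[27.9,-38.3,0.3,0,0,0],[36.2,-46.7,0.4,0,0,0]]';python3 -c "
from h import *
show()"; python3 -m pendant '[[5.8,-5.3,0,0,0,0],[11.9,-10.5,0.1,0,0,0],[18.1,-15.3,0.1,0,0,0],[24.5,-19.9,0.2,0,0,0],[31.2,-24.3,0.2,0,0,0]]';python3 - <<'E'
from h import *
show()
zoom(cam("side"),250,145,390,265,5,"s12.png")
E
```

```text
time_s: 13.45
tcp_pos: [0.5744, 0.0328, 0.2815]
ee_rot: [-51.2, 90.0, -56.3]
wrist_force: [3.4, 0.7, -0.9]
finger_gap: 0.14
t 13.45 tcp [0.5744 0.0328 0.2815] x [ 0.    -0.001 -1.   ] yaz 84.9 j [ 27.9  36.2 -56.7  94.6  32.4  67.2  48.2] F [ 3.4  0.7 -0.9] T [ 0.8  -0.79  0.14] gap 0.14
time_s: 13.95
tcp_pos: [0.5708, -0.013, 0.2452]
ee_rot: [9.9, 90.0, 4.8]
wrist_force: [3.9, 0.3, 1.7]
finger_gap: 0.139
t 13.95 tcp [ 0.5708 -0.013   0.2452] x [ 0.001  0.    -1.   ] yaz 85.0 j [ 32.   38.  -55.6  98.   34.8  62.9  50.5] F [3.9 0.3 1.7] T [ 0.72 -1.02  0.15] gap 0.139
time_s: 14.45
tcp_pos: [0.5688, -0.036, 0.2141]
ee_rot: [65.6, 89.9, 60.6]
wrist_force: [5.7, 1.8, -0.6]
finger_gap: 0.14
t 14.45 tcp [ 0.5688 -0.036   0.2141] x [ 0.001  0.001 -1.   ] yaz 85.0 j [ 33.6  39.9 -54.3 100.2  37.   59.6  50.9] F [ 5.7  1.8 -0.6] T [ 0.82 -1.19  0.01] gap 0.14
```

View pics/s12.png

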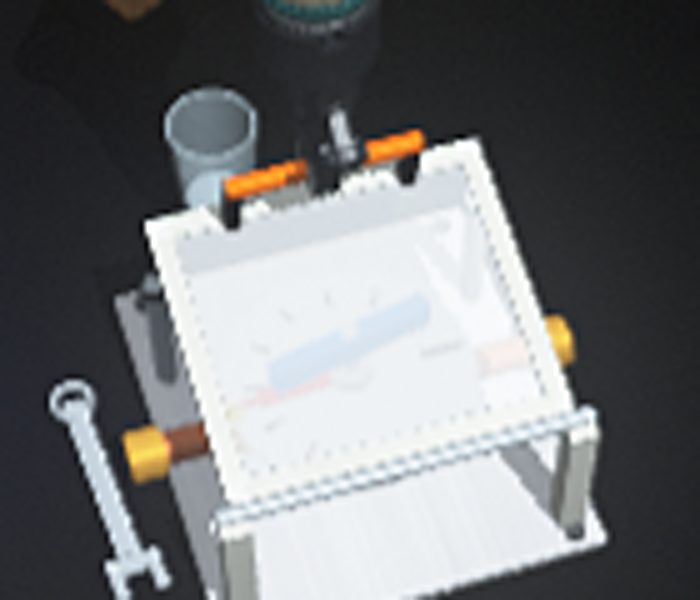

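The guard is nearly down and on track. The last part goes at about 0.2 rad/s.

```bash
python3 -m pendant '[[3.4,-2.1,0,0,0,0],[6.8,-4.1,0,0,0,0],[10.2,-6,0.1,0,0,0],[13.7,-7.9,0.1,0,0,0],[17.2,-9.7,0.1,0,0,0]]'; python3 -m pendant '[[3.6,-1.7,0,0,0,0],[7.2,-3.4,0,0,0,0],[10.8,-5,0,0,0,0],[14.4,-6.5,0.1,0,0,0],[18.1,-7.9,0.1,0,0,0]]';python3 -c "
from h import *
show()"; python3 -m pendant '[[3,-1.1,0,0,0,0],[6,-2.2,0,0,0,0],[9,-3.2,0,0,0,0],[12,-4.1,0,0,0,0],[14,-4.8,0,0,0,0]]';python3 - <<'E'
from h import *
show()
zoom(cam("side"),250,145,390,265,5,"s13.png")
E
```

```text
time_s: 15.0
tcp_pos: [0.5682, -0.0449, 0.1971]
ee_rot: [69.9, 89.9, 64.9]
wrist_force: [5.8, 2.1, 1.4]
finger_gap: 0.139
time_s: 15.5
tcp_pos: [0.5676, -0.0526, 0.179]
ee_rot: [70.0, 89.9, 65.0]
wrist_force: [5.6, 3.1, -1.5]
finger_gap: 0.137
t 15.5 tcp [ 0.5676 -0.0526  0.179 ] x [ 0.001  0.002 -1.   ] yaz 85.0 j [ 34.2  42.2 -52.5 102.3  39.8  56.   50.3] F [ 5.6  3.1 -1.5] T [ 0.91 -1.2   0.14] gap 0.137
time_s: 16.0
tcp_pos: [0.5674, -0.0553, 0.1696]
ee_rot: [34.0, 89.8, 29.1]
wrist_force: [-7.4, 2.9, 44.2]
finger_gap: 0.138
t 16.0 tcp [ 0.5674 -0.0553  0.1696] x [ 0.003  0.002 -1.   ] yaz 85.1 j [ 34.2  42.8 -52.1 102.9  40.8  55.   49.9] F [-7.4  2.9 44.2] T [0.75 1.72 0.16] gap 0.138
```

View pics/s13.png

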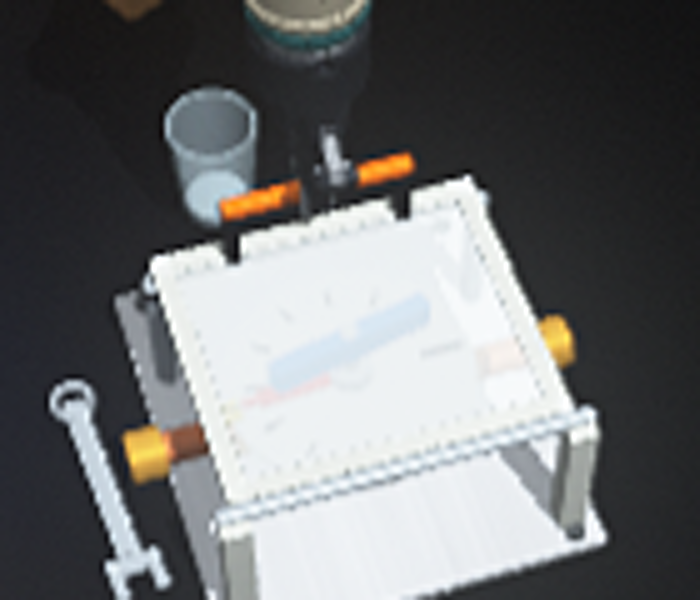

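The guard is on its stop, with a 44 N upward reaction. I'll ease the push off and check.

```bash
python3 -m pendant '[[-2,0,0,0,0,0],[-4,0,0,0,0,0],[-4,0,0,0,0,0]]'; python3 -c "
from h import *
show()"
```

```text
time_s: 16.35
tcp_pos: [0.5673, -0.0553, 0.17]
ee_rot: [68.5, 89.7, 63.7]
wrist_force: [3.9, 6.4, 3.4]
finger_gap: 0.136
t 16.35 tcp [ 0.5673 -0.0553  0.17  ] x [ 0.002  0.004 -1.   ] yaz 85.2 j [ 34.3  42.8 -52.1 102.8  40.6  55.   50.1] F [3.9 6.4 3.4] T [ 1.29 -0.82  0.13] gap 0.136
```

Run:
```python
from h import *
np.set_printoptions(precision=2,suppress=True)
s=cam("side");t=cam("top")
zoom(t,235,135,365,245,6,"t14.png")
a=np.radians(-4.5);ex=np.array([np.cos(a),np.sin(a),0]);ey=np.array([-np.sin(a),np.cos(a),0]);C=np.array([.570,.012,0])
W=lambda x,y,z:C+ex*x+ey*y+np.array([0,0,z])
p=pts(orgmask(s["pixels"]),(285,170,345,195)); m=p.mean(0);e=np.linalg.svd(p-m,full_matrices=False)[2][0]
print("meas line at u=300,330:",[m[1]+e[1]/e[0]*(u-m[0]) for u in (300,330)],p.min(0),p.max(0))
p=pts(orgmask(t["pixels"]),(285,150,345,240)); print("top orange",p.mean(0),len(p))
for ph in (0,.02,.04,.06):
    y=.12-.19*np.cos(ph)+.055*np.sin(ph);z=.128+.19*np.sin(ph)+.055*np.cos(ph)
    A=proj(s,W(.055,y,z));B=proj(s,W(-.055,y,z))
    print(ph,A,B,[np.interp(u,[A[0],B[0]],[A[1],B[1]]) for u in (300,330)],"top",proj(t,W(.05,y,z)),
     "edge", [proj(s,W(x,.12-.205*np.cos(ph)+.004*np.sin(ph),.128+.205*np.sin(ph)+.004*np.cos(ph))) for x in(.115,-.115)])
```

```text
meas line at u=300,330: [np.float64(185.18977720454697), np.float64(177.2323289786503)] [295. 176.] [331. 188.]
top orange [nan nan] 0
0 [296.43 185.43] [328.37 177.33] [np.float64(184.52873097498528), np.float64(177.32713690798488)] top [333.91 177.35] edge [array([278.82, 195.79]), array([343.36, 179.25])]
0.02 [296.47 184.98] [328.48 176.86] [np.float64(184.0846520909638), np.float64(176.85827319641524)] top [333.6  177.23] edge [array([278.72, 195.09]), array([343.42, 178.53])]
0.04 [296.51 184.55] [328.61 176.41] [np.float64(183.66173916857247), np.float64(176.4083937589925)] top [333.26 177.12] edge [array([278.63, 194.41]), array([343.48, 177.82])]
0.06 [296.56 184.13] [328.74 175.98] [np.float64(183.26030856516135), np.float64(175.97780767433076)] top [332.89 177.  ] edge [array([278.55, 193.74]), array([343.56, 177.13])]<stdin>:9: RuntimeWarning: Mean of empty slice.
  ret = um.true_divide(
```

View pics/t14.png

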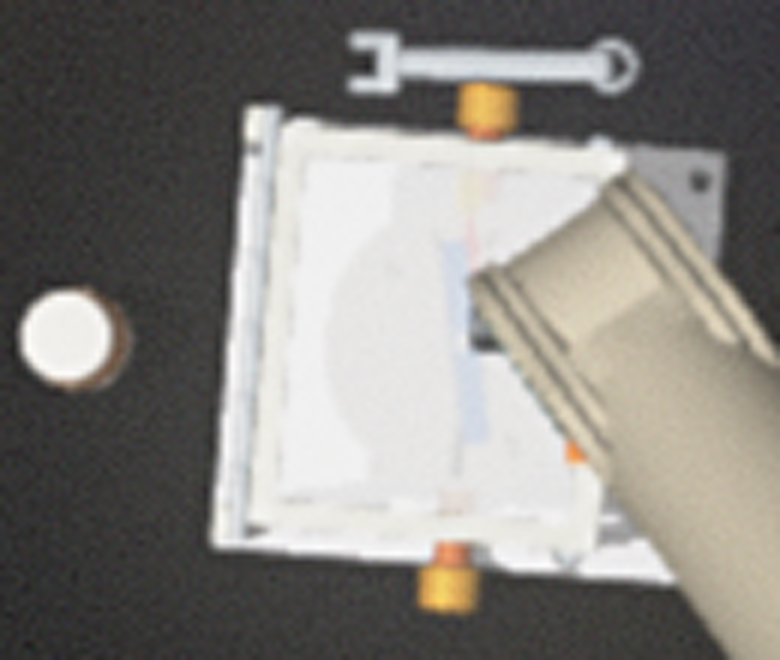

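The top view shows the guard flat over the valve, and the bar in the side view fits φ ≈ 0. I'll press lightly to stay on the stop, release, and lift away.

```bash
python3 -m pendant '[[1,0,0,0,0,0],[1.5,0,0,0,0,0],[1.5,0,0,0,0,0],[1.5,0,0,0,0,0]]'; python3 -c "
from h import *
show()"; python3 -m pendant '[[0,0,0,0,0,0],[0,0,0,0,0,0],[0,0,0,0,0,0],[0,0,0,0,0,0],[0,0,0,0,0,0]]' 125;  python3 - <<'E'
from h import *
show()
s=cam("side")
p=pts(orgmask(s["pixels"]),(285,170,345,195)); m=p.mean(0);e=np.linalg.svd(p-m,full_matrices=False)[2][0]
print("meas line at u=300,330:",[m[1]+e[1]/e[0]*(u-m[0]) for u in (300,330)],p.min(0),p.max(0))
zoom(s,250,145,390,265,5,"s15.png")
E
```

```text
time_s: 16.85
tcp_pos: [0.5674, -0.0553, 0.1699]
ee_rot: [56.8, 89.8, 51.9]
wrist_force: [1.3, 5.7, 14.0]
finger_gap: 0.133
t 16.85 tcp [ 0.5674 -0.0553  0.1699] x [ 0.002  0.003 -1.   ] yaz 85.1 j [ 34.3  42.8 -52.1 102.8  40.6  55.   50. ] F [ 1.3  5.7 14. ] T [ 1.1  -0.12  0.16] gap 0.133
time_s: 17.35
tcp_pos: [0.5662, -0.0591, 0.1675]
ee_rot: [-161.6, 89.9, -166.7]
wrist_force: [-0.0, -0.7, 0.2]
finger_gap: 0.513
t 17.35 tcp [ 0.5662 -0.0591  0.1675] x [-0.001 -0.    -1.   ] yaz 85.0 j [ 34.3  42.9 -51.8 102.9  40.8  55.   50. ] F [-0.  -0.7  0.2] T [ 0.03 -0.01  0.02] gap 0.513
meas line at u=300,330: [np.float64(185.16778314734356), np.float64(177.304590245576)] [295. 176.] [331. 188.]
```

View pics/s15.png

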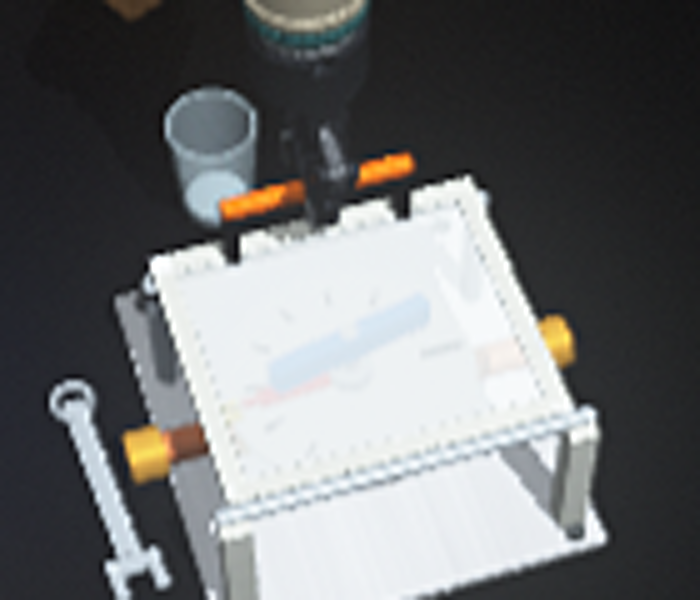

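The bar did not shift on release (185.17/177.30 against 185.19/177.23), so the guard was already on its stop. Now I'll lift straight up and back off.

```bash
python3 -m pendant '[[-15,0,0,0,0,0],[-45,0,0,0,0,0],[-85,0,0,0,0,0],[-130,0,0,0,0,0],[-170,0,0,0,0,0]]'; python3 -c "
from h import *
show();go((.45,-.25,.35))"
```

```text
time_s: 17.9
tcp_pos: [0.5667, -0.0582, 0.3412]
ee_rot: [21.7, 89.9, 16.7]
wrist_force: [0.4, -0.0, 0.6]
finger_gap: 0.508
t 17.9 tcp [ 0.5667 -0.0582  0.3412] x [ 0.002  0.    -1.   ] yaz 85.0 j [ 38.8  32.9 -59.6  90.3  29.2  73.7  60. ] F [ 0.4 -0.   0.6] T [ 0.01 -0.06  0.01] gap 0.508
shift [  -9.1 -201.2  -99.6] rot [0. 0. 0.] [0. 0. 0.]
```

```bash
python3 -m pendant '[[0,-30,-15,0.1,0,0],[0,-65,-32,0.2,0,0],[0,-105,-50,0.3,0,0],[0,-145,-70,0.4,0,0],[0,-180,-90,0.5,0,0]]'; python3 -m pendant '[[0,0,0,0,0,0],[0,0,0,0,0,0],[0,0,0,0,0,0]]';python3 - <<'E'
from h import *
show();t=cam("top")
zoom(t,235,135,365,245,6,"t16.png"); zoom(cam("side"),0,0,640,400,1.25,"s16.png")
E
```

```text
time_s: 18.4
tcp_pos: [0.4602, -0.2318, 0.339]
ee_rot: [-13.7, 89.9, -47.6]
wrist_force: [-0.3, -0.4, -0.7]
finger_gap: 0.506
time_s: 18.7
tcp_pos: [0.4622, -0.2287, 0.3388]
ee_rot: [47.7, 89.9, 14.2]
wrist_force: [-1.0, -0.0, -0.1]
finger_gap: 0.507
t 18.7 tcp [ 0.4622 -0.2287  0.3388] x [ 0.002  0.    -1.   ] yaz 56.5 j [ 60.4  25.8 -55.   98.4  22.7  67.6  55.8] F [-1.  -0.  -0.1] T [-0.03  0.02 -0.03] gap 0.507
```

View pics/t16.png

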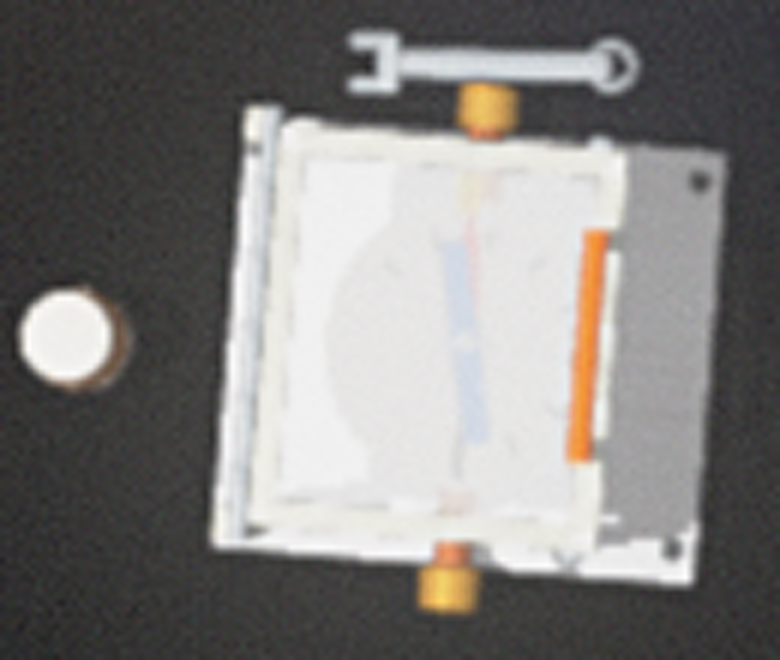

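View pics/s16.png

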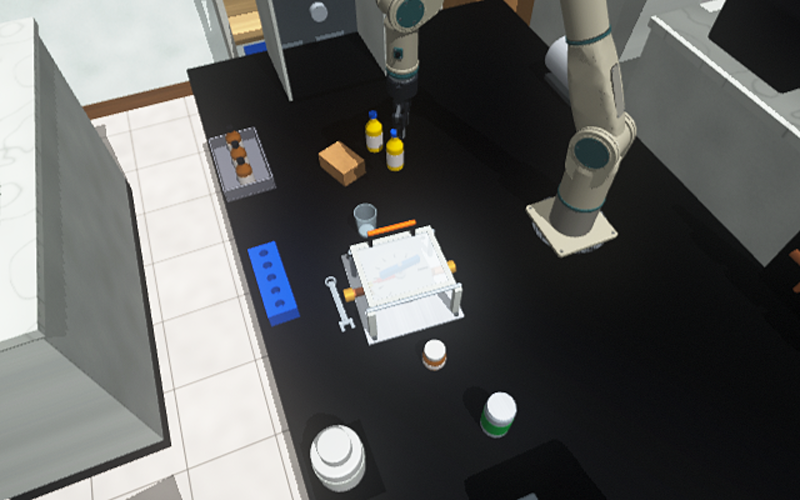

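The top view shows the guard flat, with its bar at zoomed x ≈ 594 at row 254 (593 predicted for φ = 0). The pointer at (470,225) points at the flag at (471,190). The side view shows every bystander in place. I'll hand it in.

```bash
python3 -c "
from h import *
print(bot.finish_job()); show()"
```

```text
the job is handed in; nothing more can be done
None
the job is handed in; nothing more can be done
```

I turned the T-handle about 166° anticlockwise, until the red pointer stood at the yellow flag. I then gripped the guard's orange bar, lowered it along its hinge arc onto the stop, released it and backed off. The job was handed in at about 19 s; no verdict is reported.

**Pointer:** With the guard still up, the top camera read the pointer's tip at −0.03° and the flag at −0.02° to −0.4°, under 1 mm sideways. Measured radially, the tip came out at about 74 mm instead of the stated 78 mm, which I put down to pixel blur. After lowering, the pointer still lined up with the flag when seen through the guard.

**Guard:** The last 0.3 rad went at about 0.2 rad/s. The bar's position in both cameras fits a hinge angle of 0 to within about 0.03 rad, and it did not move when I let go.

**Bystanders:** In the last side picture everything looked in place, judged by eye only. The final readings showed no contact on the robot.

**What disagreed:** The stop was reached with the gripper about 5 mm higher than I had calculated, so I briefly pressed on it with 44 N through the fingers before easing off. That is above the 40 N limit for the arm and gripper body, but the load was on the finger pads and the wrist limit is 120 N.

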